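# Push the stuck cork out of the juicer's feed chute

### The job

A cork is stuck in the juicer's clear feed chute, which stands in its cleaning stand. Take the square-handled pusher from the drying rack, feed its shaft down through the hole in the chute's guide ring and gently push the cork out into the dish below, never forcing the pusher against the chute (it cracks), until the pusher's collar rests flat on the guide ring; then let go and leave it there. Leave everything else where it stands.

Things in the scene. Friction and masses are not known exactly. Their poses are not given: they have to be found in the camera images.
- chute: Fixed stand with the clear feed chute: wooden base 170 x 130 x 10 mm; steel post 78 mm from the chute axis on the stand's -x side, 122 mm high; upright clear tube, bore 40 mm, from 75 to 137 mm above the counter, topped by a grey flange 80 mm across (to 145 mm) that carries a white guide ring. Origin: on the counter, on the tube's axis, z up. Pusher against chute or ring must stay below 20 N.
- chute_top (a point): Point on the tube's axis, level with the guide ring's flat top (153 mm). The ring: 64 mm across, 8 mm thick, plain round 23 mm hole in its middle. It rests on a rubber seal that gives 1 mm per 5 N of push (at most 4 mm) and does not slide sideways, but the ring and its hole sit 5 mm off the tube's axis, in a direction that differs each time and is not measured: look or feel for it.
- cork_center (a point): Centre of the cork, a cylinder 34 mm across, 26 mm long, on the tube's axis inside the chute, its top 16 to 36 mm below the ring's top. Four springy rubber ribs in the tube hold it: roughly 7 to 15 N pushes it along, almost nothing once it leaves the ribs. Pushed on till the collar is on the ring, it falls out below into the dish.
- dish: Loose white round dish, 110 mm across, 34 mm high, wall 4 mm, standing on the stand's base (10 mm above the counter) under the chute. Origin: centre of its underside.
- pusher_handle (a point): Centre of the handle of the loose wooden pusher (0.12 kg), upright in a rack hole. Square handle 22 x 22 mm, 52 mm tall (x, y across its faces); below it a round collar 40 mm across, 8 mm thick; then a round shaft 20 mm across, 85 mm long, flat end. Collar underside 34 mm below this point, shaft end 119 mm. Height of this point: 129 mm in the rack, 187 mm with the collar on the guide ring.
- rack: Wooden drying rack fixed to the counter, 80 mm (x) by 200 mm (y), 95 mm tall, with two 26 mm holes through its top at y = +55 and -55 mm; the pusher hangs by its collar in one and the muddler in the other. Origin: on the counter under its centre.
- muddler_center (a point): Wooden muddler in the rack's other hole, not needed: round handle 20 mm across and 22 mm tall, collar 40 mm, thin shaft 16 mm across; it reaches 125 mm above the counter. This point is in the middle of its collar.
- mug: Loose white mug, 74 mm across, 85 mm high, not to be moved. Origin: centre of its underside.
- jar: Loose small glass jar, 48 mm across, 85 mm high, not to be moved. Origin: centre of its underside.
- spoon: Loose wooden spoon lying on the counter to the robot's right, not to be moved. Origin: on its underside, near its middle.
Not all that is in view belongs to the job. Leave any orange or purple look-alike of the part that bears pusher_handle alone. Leave any black look-alike of the dish alone.

How it is judged:
On the way, in this order (a step that is already met when the one before it is completed fails the run):
1. the pusher's shaft is through the guide ring while the cork is still in the chute (z of pusher_handle in the frame of chute below 0.262 m and horizontal distance between pusher_handle and chute_top below 0.02 m and z of cork_center in the frame of chute above 0.075 m), for 0.1 s.
2. the cork has dropped into the dish (horizontal distance between cork_center and dish below 0.045 m and z of cork_center in the frame of dish below 0.035 m), for 0.1 s.
At the end, for the whole second after the job is handed in: The pusher stands upright (within 0.08 rad) in the chute with its collar on the guide ring (within 3 mm), let go and at rest; the cork lies at rest in the dish, and the dish is still under the chute (all of step 2 and z of pusher_handle in the frame of chute between 0.183 and 0.19 m and horizontal distance between pusher_handle and chute_top below 0.014 m and angle between pusher_handle's own z axis and vertical below 0.08 rad and linear speed of pusher below 0.02 m/s and linear speed of cork below 0.03 m/s); the robot touches nothing.
It fails at once if the pusher presses on the chute or its guide ring with more than 20 N (contact force between pusher and chute above 20 N).
It fails at once if the dish is moved by more than 25 mm (distance of dish from where it was at the start of the episode above 0.025 m).
It fails at once if the muddler is moved by more than 20 mm (distance of muddler_center from where it was at the start of the episode above 0.02 m).
It fails at once if the mug, the jar or the spoon is moved by more than 25 mm (distance of any of mug, jar, spoon from where it was at the start of the episode above 0.025 m).
It also fails if it takes over 67 s, if anything falls off the work surface, if the arm or the gripper's body presses on something with over 40 N, if the wrist force passes 120 N, or if a joint passes its speed limit or range.

### The arm

A 7-joint arm with a two-finger parallel gripper is mounted at the origin on the work surface. World frame = base frame: x ahead of the robot, y to its left, z up, the work surface at z = 0. Lengths are in m, angles in rad, forces in N, time in s.
With the tool pointing down it reaches from about 0.4 to 0.85 m from the base axis. Payload 4.5 kg.
Tool frame: the origin (TCP) lies at the very end of the fingers, on their centre line; the grasp point (between the pads) lies 19 mm behind it; z points along the fingers, y is the line along which they close (so a half turn about z gives the same grasp; the last joint's range is limited). The gripper opens to 88 mm and grips with 3 to 60 N. Pads are 18 mm wide; open, the fingers measure 123 mm over their backs; the gripper's body (75 mm by 187 mm) begins 45 mm behind the grasp point.
Start: joints at [-1.233, 0.689, -0.195, 1.565, 0.157, 0.902, -0.215], TCP at [0.187, 0.596, 0.239] pointing down, gripper open.
Joint ranges: [-3.01, 3.01], [-0.46, 2.08], [-1.47, 1.51], [0.13, 2.56], [-1, 4.14], [0.04, 2.09], [-2.66, 2.66]. Speed limits (rad/s): [2.57, 2.57, 3.14, 3.14, 3.14, 3.14, 3.14].

### API

Orientations are given as a unit quaternion [x, y, z, w].
In Python, from plant import r, eyes, nets gives the robot as it stands.
- The arm moves only by the shell command python3 -m pendant 'ROWS' [FORCE]. ROWS is JSON, a list of rows, each an object of numbers: "claw": the opening, from 0 (shut) to 1 (fully open); "dx", "dy", "dz": the shift along the world's x, y, z in mm; "twist": the turn about the world's z in rad. In form: [{"claw": .., "dx": .., "dy": .., "dz": .., "twist": ..}, ...]. A call has 1 to 8 rows; each row is the pose to reach, as a shift and turn from the pose commanded when the call began; what a row does not reach only later rows make up. A row lasts 1/10 s, in which the tool goes at most 50 mm and 8.59 degrees, less where a joint would pass 70% of its speed; a pose out of reach is approached as far as the arm can. A call with a gripper value outside its range is refused whole. The fingers move at their own pace and stop on an object; FORCE is the grip in N (left out, the last holds). Time passes only in rows, so rows that repeat a pose let the fingers close. It gives the time, the measured TCP pose, the force, the opening and the grip force at its end, in the units of the state.
- r.get_state(): the state, without advancing time (a new reading comes with each control period).
- eyes.snapshot(name): name is "scene" or "top"; returns (picture, depth): 400x640x3 uint8, blue, green, red; 400x640 float32, m along the optical axis (not along the pixel's ray), 0 where there is no reading.
- eyes.camera_info(name): a dict with "K" (3x3 intrinsics, pixels), "world_to_cam" (4x4, takes a point from world to camera coordinates). Camera axes: x right, y down, z forward; pixel columns grow to the right and rows downward; lengths in m; the calibration is good to about 2 mm. A picture is of the moment at which its call begins. camera_info takes no time and is no camera call.
- r.finish_job(): hands the job in; it is judged then, once.
Trained networks look in the newest picture that a camera, given by its name, has taken for a name from the list of things; names that differ only in an ending like _2 or _b are one class to them, and where a whole thing is asked for, a point or a joint stands for the part that bears it (a point fixed in the world has none). Each returns a list of dicts, best first, with "confidence" (0 to 1); they miss things now and then, are a little off and sometimes report something else, mostly with a low value. They report only what shows in the picture. A call takes as long as a camera call. They do not tell look-alikes from the thing itself.
- nets.spot_in(camera, query): "box" ([left, top, width, height] as shares, 0 to 1, of the picture: columns of its width, rows of its height, round what is visible of it).
- nets.place_of(camera, query): "position" ([column, row] as shares, 0 to 1, of the picture: columns of its width, rows of its height: a listed point, or the origin of a listed thing).
The state is a dict: "clock": time; "q": joint angles; "qd": joint speeds; "joint_torque": joint torques, N m; "tool_pos": TCP position; "eef_rot": TCP orientation; "contact_force": force on the tool from outside, world axes, zero at the start; "moment": the same for the moment, N m; "opening": opening from 0.0 (shut) to 1.0 (fully open); "finger_force": force on a finger pad.
Only numpy, scipy, OpenCV 4.12 (cv2) and the standard library are available. Lean on these libraries where they do the work, as an engineer would, in place of code of your own. Each camera call takes 0.05 s, during which the arm holds its last target. There are 200 camera calls.

## Working session

There is one attempt and no reset: what is moved stays moved. The work goes in short steps, Python scripts to look and compute and a shell command to move; the robot and the scene stay as the last step left them, time stands still between calls to the robot, and variables do not carry over. Pictures are saved under pics/ and viewed, at most 10 in all, crops included, and the job is handed in when it is done.

```bash
ls; mkdir -p pics
cat > h.py <<'E'
import numpy as np, cv2
from plant import r, eyes, nets
def cam(n):
    i=eyes.camera_info(n); return np.array(i["K"]),np.array(i["world_to_cam"])
def ray(n,u,v):
    K,T=cam(n); d=T[:3,:3].T@np.linalg.inv(K)@[u,v,1]; return -T[:3,:3].T@T[:3,3],d
def at_z(n,u,v,z):
    o,d=ray(n,u,v); return o+d*(z-o[2])/d[2]
def at_d(n,u,v,D):
    o,d=ray(n,u,v); return o+d*D
def proj(n,p):
    K,T=cam(n); c=K@(T[:3,:3]@np.array(p)+T[:3,3]); return c[:2]/c[2]
E
python3 - <<'E'
from h import *
for n in ("scene","top"):
    p,d=eyes.snapshot(n); cv2.imwrite(f"pics/{n}0.png",p)
    print(n,ray(n,320,200)[0].round(3))
    for q,z in (("pusher_handle",.129),("chute_top",.153),("cork_center",.115),("dish",.01),("rack",0),("muddler_center",.099),("chute",0),("mug",0),("jar",0)):
        for k in nets.place_of(n,q)[:3]:
            u,v=k["position"][0]*640,k["position"][1]*400
            print(q,round(k["confidence"],2),round(u),round(v),at_z(n,u,v,z).round(3))
print(r.get_state())
E
```

```text
pics
scene [ 1.022 -0.428  0.863]
pusher_handle 0.84 367 127 [0.427 0.102 0.129]
pusher_handle 0.8 393 147 [0.523 0.114 0.129]
pusher_handle 0.79 417 177 [0.632 0.099 0.129]
chute_top 0.68 274 212 [ 0.548 -0.242  0.153]
cork_center 0.43 276 223 [ 0.551 -0.244  0.115]
dish 0.97 284 242 [ 0.544 -0.229  0.01 ]
dish 0.94 339 218 [ 0.559 -0.076  0.01 ]
rack 0.85 401 173 [0.523 0.163 0.   ]
muddler_center 0.5 424 141 [0.528 0.22  0.099]
chute 0.81 278 245 [ 0.539 -0.243  0.   ]
mug 0.77 405 259 [ 0.741 -0.007  0.   ]
jar 0.56 335 171 [0.415 0.01  0.   ]
top [ 0.382 -0.078  1.206]
pusher_handle 0.76 240 159 [0.627 0.099 0.129]
pusher_handle 0.75 231 244 [0.427 0.11  0.129]
pusher_handle 0.58 231 206 [0.514 0.113 0.129]
chute_top 0.69 388 195 [ 0.546 -0.248  0.153]
cork_center 0.53 384 196 [ 0.55  -0.246  0.115]
dish 0.58 373 202 [ 0.548 -0.231  0.01 ]
dish 0.56 313 204 [ 0.54  -0.075  0.01 ]
rack 0.6 216 207 [0.527 0.175 0.   ]
muddler_center 0.58 189 197 [0.538 0.22  0.099]
chute 0.88 374 201 [ 0.552 -0.237  0.   ]
mug 0.78 288 129 [ 0.742 -0.004  0.   ]
jar 0.6 274 254 [0.409 0.021 0.   ]
{'clock': 1.0, 'q': array([-1.23320638,  0.68904322, -0.19461511,  1.56531339,  0.15727933,
        0.90252665, -0.2150767 ]), 'qd': array([-0.00058929,  0.00082404, -0.00030559,  0.00068609,  0.0002775 ,
       -0.00037971, -0.00258664]), 'joint_torque': array([ 2.02784076e-04, -5.27495813e+01, -1.26721278e+00, -1.53745973e+01,
       -5.19477320e-02, -6.10906718e-04,  7.91783577e-06]), 'tool_pos': array([0.18693037, 0.59640332, 0.23877498]), 'eef_rot': array([ 1.51288741e-01,  9.88489613e-01,  4.66000950e-05, -6.97299767e-06]), 'contact_force': array([0.32696851, 1.01197592, 0.57095132]), 'moment': array([ 0.00425003,  0.04658024, -0.011443  ]), 'finger_force': 0.0, 'opening': 0.9987321593047627}
```

Run:
```python
from h import *
p=cv2.imread("pics/scene0.png")
cv2.imwrite("pics/v1.png",cv2.resize(p[90:300,220:470],None,fx=2.8,fy=2.8,interpolation=cv2.INTER_CUBIC))
p=cv2.imread("pics/top0.png")
cv2.imwrite("pics/v2.png",cv2.resize(p[110:280,170:430],None,fx=3,fy=3,interpolation=cv2.INTER_CUBIC))
```

```text
(no output)
```

View pics/v1.png

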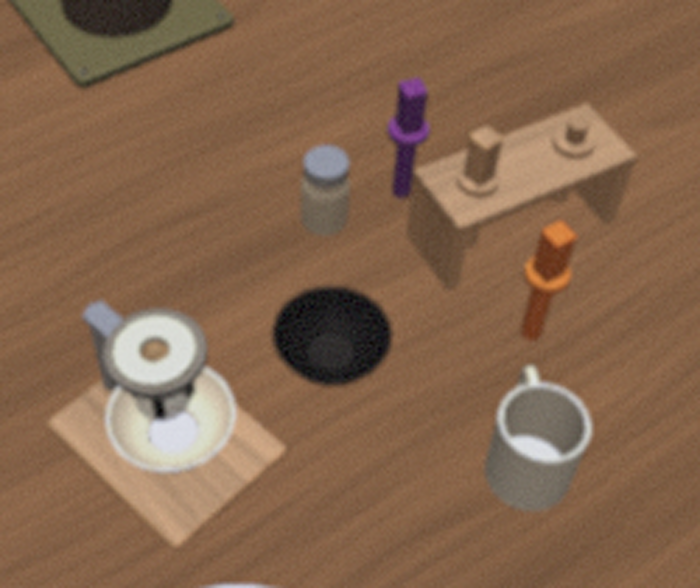

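View pics/v2.png

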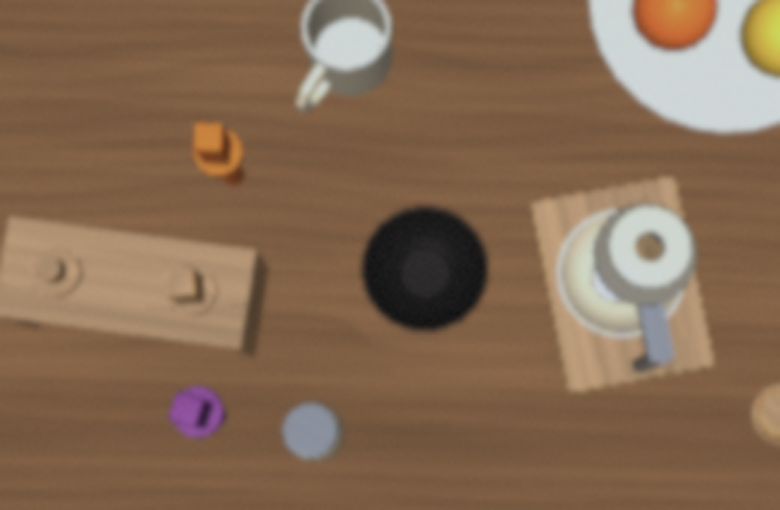

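The three handle-like candidates are purple (367,127), wood (393,147) and orange (417,177). The wooden one is in the rack, has a square handle and is neither orange nor purple, and the enlarged crops confirm it. The dish under the chute is white at (284,242), and the black one is the decoy. The guide ring's hole shows at top (387,192) and scene (275,215). Next I'll refine the ring, the handle top and the yaw.

```bash
cat > m.py <<'E'
from h import *
def cloud(n,d):
    K,T=cam(n); v,u=np.mgrid[:400,:640]; c=np.stack([(u-K[0,2])/K[0,0]*d,(v-K[1,2])/K[1,1]*d,d],-1)
    return (c-T[:3,3])@T[:3,:3]
E
python3 - <<'E'
from m import *
for n in ("scene","top"):
    D=[];P=[]
    for _ in range(4):
        p,d=eyes.snapshot(n); D.append(d);P.append(p.astype(float))
    d=np.median(D,0); p=np.mean(P,0); np.savez(f"{n}.npz",d=d,p=p)
    X=cloud(n,d); hsv=cv2.cvtColor(p.astype(np.uint8),cv2.COLOR_BGR2HSV)
    # ring: white pixels near chute at z~.153
    near=np.hypot(X[...,0]-.548,X[...,1]+.245)<.06
    m=near&(X[...,2]>.140)
    print(n,"z hist",np.percentile(X[...,2][m],[5,25,50,75,95]).round(4))
    print("V in flange",np.percentile(hsv[...,2][m],[5,25,50,75,95]))
    thr=(np.percentile(hsv[...,2][m],80)*.5+np.percentile(hsv[...,2][m],20)*.5)
    for name,mk,z in (("ring",m&(hsv[...,2]>thr),.153),("flange",m,.145)):
        lab,st=cv2.connectedComponentsWithStats(mk.astype(np.uint8))[1:3]
        k=1+np.argmax(st[1:,4]); c,_=cv2.findContours((lab==k).astype(np.uint8),0,1)
        h=cv2.convexHull(max(c,key=len)); e=cv2.fitEllipse(h)
        print(name,np.round(e[0],2),np.round(e[1],1),at_z(n,*e[0],z).round(4))
    m=(np.hypot(X[...,0]-.518,X[...,1]-.111)<.035)&(X[...,2]>.14)
    v,u=np.nonzero(m); b=cv2.minAreaRect(np.float32(X[m][:,:2]*1000))
    print("handle top",u.mean().round(2),v.mean().round(2),len(u),at_z(n,u.mean(),v.mean(),.155).round(4),np.percentile(X[...,2][m],[10,50,90]).round(4),X[m].mean(0).round(4),b)
    m=(np.hypot(X[...,0]-.525,X[...,1]-.165)<.13)&(X[...,2]>.085)&(X[...,2]<.11)
    b=cv2.minAreaRect(np.float32(X[m][:,:2]*1000)); print("rack",b)
    cv2.imwrite(f"pics/r_{n}.png",cv2.resize(p[165:225,360:420] if n=="top" else p[190:250,245:305],None,fx=9,fy=9,interpolation=cv2.INTER_CUBIC))
    a=p[185:220,210:255] if n=="top" else p[125:165,370:415]
    cv2.imwrite(f"pics/h_{n}.png",cv2.resize(a,None,fx=9,fy=9,interpolation=cv2.INTER_CUBIC))
a=cv2.imread("pics/h_top.png");b=cv2.imread("pics/h_scene.png")
h=min(a.shape[0],b.shape[0]);cv2.imwrite("pics/v3.png",cv2.resize(np.hstack([a[:h],b[:h]]),(780,300)))
E
```

```text
scene z hist [0.1448 0.1467 0.1535 0.1545 0.1553]
V in flange [109. 138. 198. 219. 221.]
ring [274.58 214.45] [24.  29.6] [ 0.554  -0.2446  0.153 ]
flange [275.03 215.47] [31.3 37. ] [ 0.5516 -0.243   0.145 ]
handle top 392.87 140.64 107 [0.5215 0.1088 0.155 ] [0.1434 0.1554 0.1574] [0.5197 0.1107 0.1524] ((517.2460327148438, 113.56813049316406), (22.44683265686035, 22.6525936126709), 5.3788018226623535)
rack ((536.704345703125, 166.54290771484375), (200.9039764404297, 225.64816284179688), 83.60467529296875)
top z hist [0.1436 0.1455 0.1521 0.1534 0.1546]
V in flange [136.  144.  191.5 213.  214. ]
ring [386.25 191.77] [26.4 27. ] [ 0.5536 -0.2444  0.153 ]
flange [384.53 194.04] [33.8 34.1] [ 0.5495 -0.2417  0.145 ]
handle top 230.0 203.5 108 [0.5168 0.1121 0.155 ] [0.152  0.155  0.1563] [0.5169 0.1122 0.1541] ((517.0682373046875, 112.98515319824219), (21.298933029174805, 21.438867568969727), 3.345691680908203)
rack ((524.31591796875, 168.06585693359375), (200.37583923339844, 223.4422149658203), 83.7204818725586)[ WARN:0@1.546] global loadsave.cpp:1063 imwrite_ Unsupported depth image for selected encoder is fallbacked to CV_8U.
```

View pics/v3.png

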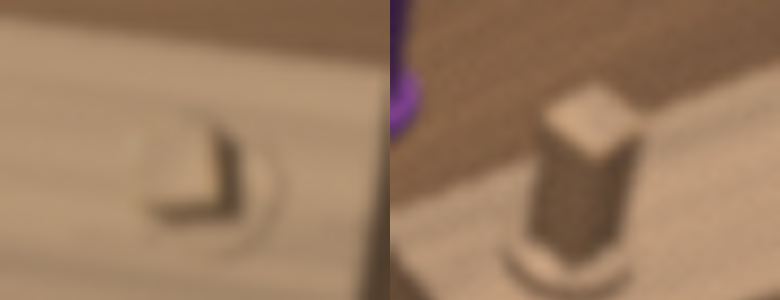

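Both cameras agree: the ring's hole is at (0.5538, -0.2445), the handle is at (0.517, 0.113) and its yaw is about +4°. I'll move above the handle now.

```bash
python3 -m pendant '[{"claw":1,"dx":30,"dy":-40,"dz":5,"twist":0.1},{"claw":1,"dx":60,"dy":-80,"dz":10,"twist":0.2},{"claw":1,"dx":88,"dy":-120,"dz":12,"twist":0.3},{"claw":1,"dx":115,"dy":-160,"dz":12,"twist":0.373},{"claw":1,"dx":140,"dy":-200,"dz":12,"twist":0.373},{"claw":1,"dx":165,"dy":-240,"dz":12,"twist":0.373},{"claw":1,"dx":192,"dy":-280,"dz":12,"twist":0.373},{"claw":1,"dx":220,"dy":-320,"dz":12,"twist":0.373}]' 20
```

```text
clock: 2.2
tool_pos: [0.4078, 0.2748, 0.251]
eef_rot: [-0.035, 0.999, 0.0, 0.0]
contact_force: [0.7, 0.0, -0.0]
opening: 0.996
finger_force: 0.0
```

```bash
python3 -m pendant '[{"claw":1,"dx":28,"dy":-40,"dz":0,"twist":0},{"claw":1,"dx":55,"dy":-80,"dz":0,"twist":0},{"claw":1,"dx":83,"dy":-120,"dz":0,"twist":0},{"claw":1,"dx":110,"dy":-163,"dz":0,"twist":0},{"claw":1,"dx":110,"dy":-163,"dz":0,"twist":0},{"claw":1,"dx":110,"dy":-163,"dz":0,"twist":0},{"claw":1,"dx":110,"dy":-163,"dz":0,"twist":0}]'
```

```text
clock: 2.9
tool_pos: [0.5163, 0.1149, 0.2508]
eef_rot: [-0.036, 0.999, 0.001, -0.0]
contact_force: [0.0, 1.1, 0.6]
opening: 1.003
finger_force: 0.0
```

```bash
python3 -m pendant '[{"claw":1,"dx":1,"dy":-1,"dz":-40,"twist":0},{"claw":1,"dx":1,"dy":-1,"dz":-75,"twist":0},{"claw":1,"dx":1,"dy":-1,"dz":-105,"twist":0},{"claw":1,"dx":1,"dy":-1,"dz":-125,"twist":0},{"claw":1,"dx":1,"dy":-1,"dz":-138,"twist":0},{"claw":1,"dx":1,"dy":-1,"dz":-138,"twist":0},{"claw":1,"dx":1,"dy":-1,"dz":-138,"twist":0},{"claw":0.5,"dx":1,"dy":-1,"dz":-138,"twist":0}]'
```

```text
clock: 3.7
tool_pos: [0.5183, 0.1135, 0.1137]
eef_rot: [-0.035, 0.999, 0.0, 0.001]
contact_force: [0.1, -0.8, -0.6]
opening: 0.935
finger_force: 0.0
```

```bash
python3 -m pendant '[{"claw":0.1,"dx":0,"dy":0,"dz":0,"twist":0},{"claw":0.1,"dx":0,"dy":0,"dz":0,"twist":0},{"claw":0.1,"dx":0,"dy":0,"dz":0,"twist":0},{"claw":0.1,"dx":0,"dy":0,"dz":0,"twist":0},{"claw":0.1,"dx":0,"dy":0,"dz":0,"twist":0},{"claw":0.1,"dx":0,"dy":0,"dz":0,"twist":0}]' 30
```

```text
clock: 4.3
tool_pos: [0.5179, 0.1124, 0.1127]
eef_rot: [-0.035, 0.999, 0.0, -0.0]
contact_force: [-0.4, 0.8, -0.3]
opening: 0.389
finger_force: 0.0
```

```bash
python3 -m pendant '[{"claw":0,"dx":0,"dy":0,"dz":0,"twist":0},{"claw":0,"dx":0,"dy":0,"dz":0,"twist":0},{"claw":0,"dx":0,"dy":0,"dz":0,"twist":0},{"claw":0,"dx":0,"dy":0,"dz":0,"twist":0},{"claw":0,"dx":0,"dy":0,"dz":0,"twist":0}]' 40
```

```text
clock: 4.8
tool_pos: [0.518, 0.1125, 0.1127]
eef_rot: [-0.035, 0.999, 0.0, 0.0]
contact_force: [-0.1, 0.8, -0.3]
opening: 0.25
finger_force: 40.0
```

```bash
python3 -m pendant '[{"claw":0,"dx":0,"dy":0,"dz":15,"twist":0},{"claw":0,"dx":0,"dy":0,"dz":40,"twist":0},{"claw":0,"dx":0,"dy":0,"dz":75,"twist":0},{"claw":0,"dx":0,"dy":0,"dz":115,"twist":0},{"claw":0,"dx":0,"dy":0,"dz":155,"twist":0},{"claw":0,"dx":0,"dy":0,"dz":185,"twist":0},{"claw":0,"dx":0,"dy":0,"dz":190,"twist":0},{"claw":0,"dx":0,"dy":0,"dz":190,"twist":0}]'
```

```text
clock: 5.6
tool_pos: [0.518, 0.1122, 0.303]
eef_rot: [-0.034, 0.999, -0.0, 0.0]
contact_force: [0.0, -0.2, -2.1]
opening: 0.246
finger_force: 40.0
```

```bash
python3 -m pendant '[{"claw":0,"dx":3,"dy":-30,"dz":0,"twist":0},{"claw":0,"dx":8,"dy":-75,"dz":0,"twist":0},{"claw":0,"dx":13,"dy":-120,"dz":0,"twist":0},{"claw":0,"dx":18,"dy":-165,"dz":0,"twist":0},{"claw":0,"dx":23,"dy":-210,"dz":0,"twist":0},{"claw":0,"dx":28,"dy":-255,"dz":0,"twist":0},{"claw":0,"dx":33,"dy":-300,"dz":0,"twist":0},{"claw":0,"dx":36,"dy":-340,"dz":0,"twist":0}]'
```

```text
clock: 6.4
tool_pos: [0.5525, -0.2301, 0.2999]
eef_rot: [-0.034, 0.999, 0.0, -0.002]
contact_force: [0.9, 0.5, -0.8]
opening: 0.247
finger_force: 40.0
```

```bash
python3 -m pendant '[{"claw":0,"dx":0,"dy":-17,"dz":-10,"twist":0},{"claw":0,"dx":0,"dy":-17,"dz":-20,"twist":0},{"claw":0,"dx":0,"dy":-17,"dz":-30,"twist":0},{"claw":0,"dx":0,"dy":-17,"dz":-30,"twist":0},{"claw":0,"dx":0,"dy":-17,"dz":-30,"twist":0}]'
python3 - <<'E'
from m import *
for n in ("scene","top"):
    p=np.mean([eyes.snapshot(n)[0].astype(float) for _ in range(3)],0)
    u,v=proj(n,[.5538,-.2445,.19]).astype(int); cv2.imwrite(f"pics/a_{n}.png",cv2.resize(p[v-55:v+45,u-50:u+50].clip(0,255).astype(np.uint8),(390,390),interpolation=cv2.INTER_CUBIC)); print(n,u-50,v-55)
cv2.imwrite("pics/v4.png",np.hstack([cv2.imread("pics/a_scene.png"),cv2.imread("pics/a_top.png")]))
E
```

```text
clock: 6.9
tool_pos: [0.5541, -0.242, 0.2724]
eef_rot: [-0.036, 0.999, 0.001, -0.0]
contact_force: [0.8, -0.1, 0.3]
opening: 0.247
finger_force: 40.0
scene 222 149
top 338 134
```

View pics/v4.png

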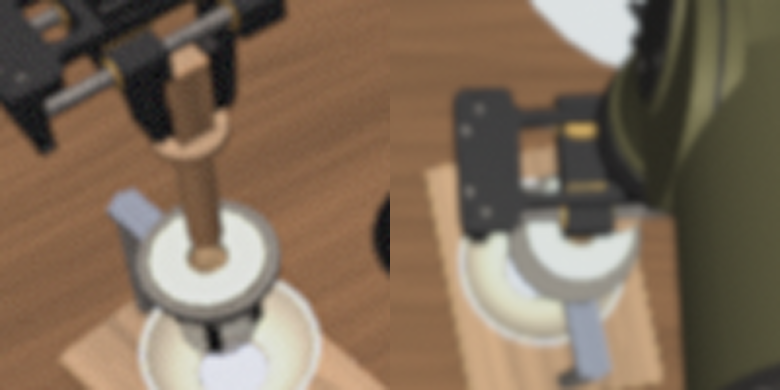

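Run:
```python
from m import *
from scipy.optimize import least_squares as ls
n="scene"
D=[];P=[]
for _ in range(6):
    p,d=eyes.snapshot(n);D.append(d);P.append(p.astype(float))
d=np.median(D,0);X=cloud(n,d);K,T=cam(n);C=ray(n,0,0)[0]
for lo,hi in ((.18,.215),(.215,.25),(.18,.25)):
    m=(np.hypot(X[...,0]-.554,X[...,1]+.244)<.025)&(X[...,2]>lo)&(X[...,2]<hi)
    q=X[m]; f=ls(lambda c:np.hypot(q[:,0]-c[0],q[:,1]-c[1])-.01,[.554,-.244],loss="soft_l1",f_scale=.001)
    print(lo,hi,len(q),f.x.round(4),np.abs(f.fun).mean().round(4))
# silhouette midline at several heights compared with vertical axis at ring centre
for z in (.185,.20,.215,.23):
    a=proj(n,[.5538,-.2445,z]); v=int(round(a[1])); us=np.nonzero((np.hypot(X[v,:,0]-.554,X[v,:,1]+.244)<.03)&(X[v,:,2]>.165))[0]
    print(z,a.round(2),us.min(),us.max(),(us.min()+us.max())/2)
m=(np.hypot(X[...,0]-.554,X[...,1]+.244)<.036)&(abs(X[...,2]-.153)<.004); print("ring z",np.median(X[...,2][m]))
d0=np.load("scene.npz")["d"]
# per-pixel scale
print((proj(n,[.5638,-.2445,.19])-proj(n,[.5538,-.2445,.19])).round(2),(proj(n,[.5538,-.2345,.19])-proj(n,[.5538,-.2445,.19])).round(2))
for _ in range(3):
    s=r.get_state(); print(s["tool_pos"].round(4),s["contact_force"].round(1))
```

```text
0.18 0.215 101 [ 0.5525 -0.2447] 0.0003
0.215 0.25 86 [ 0.5527 -0.2449] 0.0003
0.18 0.25 187 [ 0.5526 -0.2448] 0.0003
0.185 [273.1  205.58] 268 277 272.5
0.2 [272.39 201.28] 267 276 271.5
0.215 [271.66 196.85] 267 276 271.5
0.23 [270.9  192.29] 266 275 270.5
ring z 0.15429084090222323
[2.36 3.28] [ 4.24 -2.14]
[ 0.5539 -0.2447  0.2728] [ 0.5 -0.1 -1.5]
[ 0.5539 -0.2447  0.2728] [ 0.5 -0.1 -1.5]
[ 0.5539 -0.2447  0.2728] [ 0.5 -0.1 -1.5]
```

```bash
python3 -m pendant '[{"claw":0,"dx":1,"dy":0.4,"dz":-5,"twist":0},{"claw":0,"dx":1,"dy":0.4,"dz":-10,"twist":0},{"claw":0,"dx":1,"dy":0.4,"dz":-13,"twist":0},{"claw":0,"dx":1,"dy":0.4,"dz":-14,"twist":0},{"claw":0,"dx":1,"dy":0.4,"dz":-15,"twist":0},{"claw":0,"dx":1,"dy":0.4,"dz":-16,"twist":0},{"claw":0,"dx":1,"dy":0.4,"dz":-17,"twist":0},{"claw":0,"dx":1,"dy":0.4,"dz":-17,"twist":0}]'
```

```text
clock: 8.3
tool_pos: [0.5549, -0.2442, 0.2557]
eef_rot: [-0.035, 0.999, 0.0, -0.0]
contact_force: [0.2, -0.8, -1.8]
opening: 0.247
finger_force: 40.0
```

```bash
python3 -m pendant '[{"claw":0,"dx":0,"dy":0,"dz":-0.7,"twist":0},{"claw":0,"dx":0,"dy":0,"dz":-1.4,"twist":0},{"claw":0,"dx":0,"dy":0,"dz":-2,"twist":0},{"claw":0,"dx":0,"dy":0,"dz":-2,"twist":0}]'
```

```text
clock: 8.7
tool_pos: [0.5549, -0.2442, 0.2536]
eef_rot: [-0.035, 0.999, 0.0, -0.0]
contact_force: [-0.2, 0.0, -1.2]
opening: 0.248
finger_force: 40.0
```

```bash
python3 -m pendant '[{"claw":0,"dx":0,"dy":0,"dz":-0.8,"twist":0},{"claw":0,"dx":0,"dy":0,"dz":-1.5,"twist":0},{"claw":0,"dx":0,"dy":0,"dz":-2,"twist":0},{"claw":0,"dx":0,"dy":0,"dz":-2,"twist":0}]'
```

```text
clock: 9.1
tool_pos: [0.5549, -0.2442, 0.2517]
eef_rot: [-0.035, 0.999, 0.0, -0.0]
contact_force: [0.0, 0.1, -1.7]
opening: 0.25
finger_force: 40.0
```

```bash
python3 -m pendant '[{"claw":0,"dx":0,"dy":0,"dz":-1,"twist":0},{"claw":0,"dx":0,"dy":0,"dz":-2,"twist":0},{"claw":0,"dx":0,"dy":0,"dz":-3,"twist":0},{"claw":0,"dx":0,"dy":0,"dz":-4,"twist":0},{"claw":0,"dx":0,"dy":0,"dz":-5,"twist":0},{"claw":0,"dx":0,"dy":0,"dz":-6,"twist":0},{"claw":0,"dx":0,"dy":0,"dz":-7,"twist":0}]'
```

```text
clock: 9.8
tool_pos: [0.555, -0.2442, 0.2447]
eef_rot: [-0.035, 0.999, 0.0, 0.0]
contact_force: [-0.5, -0.1, -1.6]
opening: 0.243
finger_force: 40.0
```

```bash
python3 -m pendant '[{"claw":0,"dx":0,"dy":0,"dz":-1,"twist":0},{"claw":0,"dx":0,"dy":0,"dz":-2,"twist":0},{"claw":0,"dx":0,"dy":0,"dz":-3,"twist":0},{"claw":0,"dx":0,"dy":0,"dz":-4,"twist":0},{"claw":0,"dx":0,"dy":0,"dz":-5,"twist":0},{"claw":0,"dx":0,"dy":0,"dz":-6,"twist":0},{"claw":0,"dx":0,"dy":0,"dz":-7,"twist":0},{"claw":0,"dx":0,"dy":0,"dz":-8,"twist":0}]'
```

```text
clock: 10.6
tool_pos: [0.5549, -0.2442, 0.2367]
eef_rot: [-0.035, 0.999, 0.0, -0.0]
contact_force: [-0.6, -1.0, -0.5]
opening: 0.245
finger_force: 40.0
```

```bash
python3 -m pendant '[{"claw":0,"dx":0,"dy":0,"dz":-1,"twist":0},{"claw":0,"dx":0,"dy":0,"dz":-2,"twist":0},{"claw":0,"dx":0,"dy":0,"dz":-3,"twist":0},{"claw":0,"dx":0,"dy":0,"dz":-4,"twist":0},{"claw":0,"dx":0,"dy":0,"dz":-5,"twist":0},{"claw":0,"dx":0,"dy":0,"dz":-6,"twist":0},{"claw":0,"dx":0,"dy":0,"dz":-7,"twist":0},{"claw":0,"dx":0,"dy":0,"dz":-8,"twist":0}]'
```

```text
clock: 11.4
tool_pos: [0.5559, -0.2443, 0.2302]
eef_rot: [-0.035, 0.999, -0.0, 0.001]
contact_force: [-1.6, 0.4, 6.7]
opening: 0.244
finger_force: 40.0
```

```bash
python3 -m pendant '[{"claw":0,"dx":-0.5,"dy":0,"dz":-1,"twist":0},{"claw":0,"dx":-0.8,"dy":0,"dz":-2,"twist":0},{"claw":0,"dx":-0.8,"dy":0,"dz":-3,"twist":0},{"claw":0,"dx":-0.8,"dy":0,"dz":-4,"twist":0},{"claw":0,"dx":-0.8,"dy":0,"dz":-5,"twist":0},{"claw":0,"dx":-0.8,"dy":0,"dz":-6,"twist":0}]'
```

```text
clock: 12.0
tool_pos: [0.5556, -0.2443, 0.2245]
eef_rot: [-0.035, 0.999, -0.001, 0.002]
contact_force: [-0.9, 0.2, 8.0]
opening: 0.243
finger_force: 40.0
```

```bash
python3 -m pendant '[{"claw":0,"dx":-0.3,"dy":0,"dz":-1,"twist":0},{"claw":0,"dx":-0.3,"dy":0,"dz":-2,"twist":0},{"claw":0,"dx":-0.3,"dy":0,"dz":-3,"twist":0},{"claw":0,"dx":-0.3,"dy":0,"dz":-4,"twist":0},{"claw":0,"dx":-0.3,"dy":0,"dz":-5,"twist":0},{"claw":0,"dx":-0.3,"dy":0,"dz":-6,"twist":0},{"claw":0,"dx":-0.3,"dy":0,"dz":-7,"twist":0},{"claw":0,"dx":-0.3,"dy":0,"dz":-8,"twist":0}]' 50
```

```text
clock: 12.8
tool_pos: [0.5554, -0.2444, 0.2165]
eef_rot: [-0.035, 0.999, -0.001, 0.002]
contact_force: [-1.1, 0.1, 7.2]
opening: 0.242
finger_force: 50.0
```

```bash
python3 -m pendant '[{"claw":0,"dx":0,"dy":0,"dz":-1,"twist":0},{"claw":0,"dx":0,"dy":0,"dz":-2,"twist":0},{"claw":0,"dx":0,"dy":0,"dz":-3,"twist":0},{"claw":0,"dx":0,"dy":0,"dz":-4,"twist":0},{"claw":0,"dx":0,"dy":0,"dz":-5,"twist":0},{"claw":0,"dx":0,"dy":0,"dz":-6,"twist":0},{"claw":0,"dx":0,"dy":0,"dz":-7,"twist":0},{"claw":0,"dx":0,"dy":0,"dz":-8,"twist":0}]'
```

```text
clock: 13.6
tool_pos: [0.5554, -0.2444, 0.2085]
eef_rot: [-0.035, 0.999, -0.001, 0.002]
contact_force: [-0.7, 0.1, 7.5]
opening: 0.247
finger_force: 50.0
```

```bash
python3 -m pendant '[{"claw":0,"dx":0,"dy":0,"dz":-1,"twist":0},{"claw":0,"dx":0,"dy":0,"dz":-2,"twist":0},{"claw":0,"dx":0,"dy":0,"dz":-3,"twist":0},{"claw":0,"dx":0,"dy":0,"dz":-4,"twist":0},{"claw":0,"dx":0,"dy":0,"dz":-5,"twist":0},{"claw":0,"dx":0,"dy":0,"dz":-6,"twist":0},{"claw":0,"dx":0,"dy":0,"dz":-7,"twist":0},{"claw":0,"dx":0,"dy":0,"dz":-8,"twist":0}]'
```

```text
clock: 14.4
tool_pos: [0.5554, -0.2444, 0.2004]
eef_rot: [-0.035, 0.999, -0.001, 0.002]
contact_force: [-0.2, -1.1, 7.4]
opening: 0.248
finger_force: 50.0
```

```bash
python3 -m pendant '[{"claw":0,"dx":0,"dy":0,"dz":-1,"twist":0},{"claw":0,"dx":0,"dy":0,"dz":-2,"twist":0},{"claw":0,"dx":0,"dy":0,"dz":-3,"twist":0},{"claw":0,"dx":0,"dy":0,"dz":-4,"twist":0},{"claw":0,"dx":0,"dy":0,"dz":-5,"twist":0},{"claw":0,"dx":0,"dy":0,"dz":-6,"twist":0},{"claw":0,"dx":0,"dy":0,"dz":-7,"twist":0},{"claw":0,"dx":0,"dy":0,"dz":-8,"twist":0}]'
```

```text
clock: 15.2
tool_pos: [0.5553, -0.2444, 0.1924]
eef_rot: [-0.035, 0.999, -0.001, 0.002]
contact_force: [0.0, -0.7, 7.6]
opening: 0.245
finger_force: 50.0
```

```bash
python3 -m pendant '[{"claw":0,"dx":0,"dy":0,"dz":-1,"twist":0},{"claw":0,"dx":0,"dy":0,"dz":-2,"twist":0},{"claw":0,"dx":0,"dy":0,"dz":-3,"twist":0},{"claw":0,"dx":0,"dy":0,"dz":-4,"twist":0},{"claw":0,"dx":0,"dy":0,"dz":-5,"twist":0},{"claw":0,"dx":0,"dy":0,"dz":-6,"twist":0},{"claw":0,"dx":0,"dy":0,"dz":-7,"twist":0},{"claw":0,"dx":0,"dy":0,"dz":-8,"twist":0}]'
```

```text
clock: 16.0
tool_pos: [0.5537, -0.2442, 0.1823]
eef_rot: [-0.035, 0.999, 0.0, -0.0]
contact_force: [-1.3, -0.8, -1.3]
opening: 0.243
finger_force: 50.0
```

```bash
python3 -m pendant '[{"claw":0,"dx":0.5,"dy":0,"dz":-1.5,"twist":0},{"claw":0,"dx":1,"dy":0,"dz":-3,"twist":0},{"claw":0,"dx":1,"dy":0,"dz":-4.5,"twist":0},{"claw":0,"dx":1,"dy":0,"dz":-6,"twist":0},{"claw":0,"dx":1,"dy":0,"dz":-7.5,"twist":0},{"claw":0,"dx":1,"dy":0,"dz":-9,"twist":0},{"claw":0,"dx":1,"dy":0,"dz":-9,"twist":0}]'
```

```text
clock: 16.7
tool_pos: [0.5547, -0.2442, 0.1735]
eef_rot: [-0.035, 0.999, 0.0, -0.0]
contact_force: [-0.2, 0.4, -0.3]
opening: 0.244
finger_force: 50.0
```

```bash
python3 -m pendant '[{"claw":0,"dx":0,"dy":0,"dz":-0.5,"twist":0},{"claw":0,"dx":0,"dy":0,"dz":-1,"twist":0},{"claw":0,"dx":0,"dy":0,"dz":-1.5,"twist":0},{"claw":0,"dx":0,"dy":0,"dz":-2,"twist":0},{"claw":0,"dx":0,"dy":0,"dz":-2,"twist":0}]'
```

```text
clock: 17.2
tool_pos: [0.5548, -0.2442, 0.1717]
eef_rot: [-0.035, 0.999, 0.0, -0.0]
contact_force: [-0.1, -0.8, -1.5]
opening: 0.241
finger_force: 50.0
```

```bash
python3 -m pendant '[{"claw":0,"dx":0,"dy":0,"dz":-0.5,"twist":0},{"claw":0,"dx":0,"dy":0,"dz":-1,"twist":0},{"claw":0,"dx":0,"dy":0,"dz":-1.5,"twist":0},{"claw":0,"dx":0,"dy":0,"dz":-1.5,"twist":0}]'
python3 - <<'E'
from h import *
p,_=eyes.snapshot("scene")
cv2.imwrite("pics/v5.png",cv2.resize(p[150:280,210:350],None,fx=4,fy=4,interpolation=cv2.INTER_CUBIC))
for k in nets.place_of("scene","cork_center")[:2]: print(k)
E
```

```text
clock: 17.6
tool_pos: [0.5549, -0.2442, 0.1704]
eef_rot: [-0.035, 0.999, 0.0, 0.0]
contact_force: [-0.8, 0.7, -0.1]
opening: 0.248
finger_force: 50.0
{'position': [0.4362, 0.6138], 'confidence': 0.7}
{'position': [0.4327, 0.6083], 'confidence': 0.52}
```

View pics/v5.png

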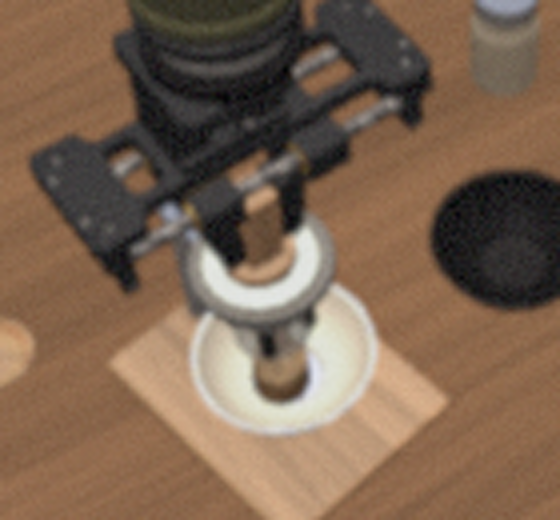

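The cork is lying in the white dish at about (280,246), and the collar is just above the ring at about (276,216). I'll ease it down until it touches.

```bash
python3 -m pendant '[{"claw":0,"dx":0,"dy":0,"dz":-0.4,"twist":0},{"claw":0,"dx":0,"dy":0,"dz":-0.8,"twist":0},{"claw":0,"dx":0,"dy":0,"dz":-1,"twist":0},{"claw":0,"dx":0,"dy":0,"dz":-1,"twist":0}]'
```

```text
clock: 18.1
tool_pos: [0.555, -0.2442, 0.1696]
eef_rot: [-0.035, 0.999, -0.0, 0.0]
contact_force: [-1.0, 0.4, 4.1]
opening: 0.245
finger_force: 50.0
```

```bash
python3 -m pendant '[{"claw":0,"dx":0,"dy":0,"dz":0.6,"twist":0},{"claw":0,"dx":0,"dy":0,"dz":0.6,"twist":0},{"claw":0.35,"dx":0,"dy":0,"dz":0.6,"twist":0},{"claw":0.5,"dx":0,"dy":0,"dz":0.6,"twist":0},{"claw":0.7,"dx":0,"dy":0,"dz":0.6,"twist":0},{"claw":0.7,"dx":0,"dy":0,"dz":0.6,"twist":0},{"claw":0.7,"dx":0,"dy":0,"dz":0.6,"twist":0},{"claw":0.7,"dx":0,"dy":0,"dz":0.6,"twist":0}]' 20
```

```text
clock: 18.9
tool_pos: [0.5548, -0.2442, 0.1698]
eef_rot: [-0.035, 0.999, 0.0, -0.0]
contact_force: [0.2, 0.6, 0.8]
opening: 0.695
finger_force: 0.0
```

```bash
python3 -m pendant '[{"claw":0.7,"dx":0,"dy":0,"dz":10,"twist":0},{"claw":0.7,"dx":0,"dy":0,"dz":30,"twist":0},{"claw":0.7,"dx":0,"dy":0,"dz":60,"twist":0},{"claw":0.7,"dx":0,"dy":0,"dz":90,"twist":0},{"claw":0.7,"dx":0,"dy":0,"dz":120,"twist":0},{"claw":0.7,"dx":0,"dy":0,"dz":140,"twist":0},{"claw":0.7,"dx":0,"dy":0,"dz":140,"twist":0}]'
python3 - <<'E'
from m import *
p,d=eyes.snapshot("scene"); X=cloud("scene",d)
m=(np.hypot(X[...,0]-.554,X[...,1]+.244)<.03)&(X[...,2]>.2)&(X[...,2]<.225); print("top",X[m].mean(0),np.percentile(X[m][:,2],[50,90]))
cv2.imwrite("pics/v6.png",cv2.resize(p[150:280,210:350],None,fx=4,fy=4,interpolation=cv2.INTER_CUBIC))
E
```

```text
clock: 19.6
tool_pos: [0.5567, -0.2445, 0.3138]
eef_rot: [-0.034, 0.999, -0.001, 0.003]
contact_force: [0.3, 0.6, 0.3]
opening: 0.701
finger_force: 0.0
top [ 0.55716723 -0.24585464  0.21126637] [0.21313608 0.21533425]
```

View pics/v6.png

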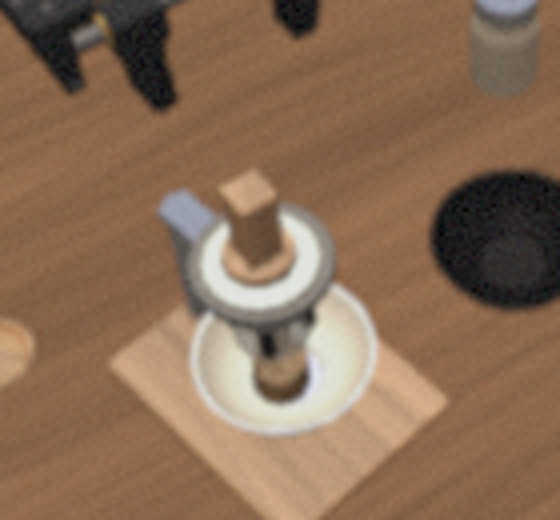

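Run:
```python
from m import *
p,d=eyes.snapshot("scene"); X=cloud("scene",d)
for v in range(234,254,3): print(v,X[v,280].round(3))
print(proj("scene",[.5505,-.242,.027]))
```

```text
234 [ 0.573 -0.247  0.101]
237 [ 0.571 -0.247  0.087]
240 [ 0.552 -0.241  0.042]
243 [ 0.559 -0.245  0.041]
246 [ 0.563 -0.248  0.037]
249 [ 0.566 -0.25   0.028]
252 [ 0.569 -0.252  0.02 ]
[279.78230656 242.96361194]
```

```bash
python3 -c "
from plant import r
print(r.finish_job())"
```

```text
the job is handed in; nothing more can be done
None
```

The job is handed in with no verdict returned: the last images show the cork in the white dish and the pusher upright with its collar on the guide ring, released at about 20 s of the 67 s limit, after a peak reading of about 8 N.

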